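Centre the check weight on the floating scale pan

ROBOT

A 6-joint arm with a two-finger parallel gripper is mounted at the origin on the work surface. World frame = base frame: x ahead of the robot, y to its left, z up, the work surface at z = 0. Lengths are in m, angles in rad, forces in N, time in s.
With the tool pointing down it reaches from about 0.35 to 0.775 m from the base axis. Payload 7.3 kg.
Tool frame: the origin (TCP) lies at the very end of the fingers, on their centre line; the grasp point (between the pads) lies 19 mm behind it; z points along the fingers, y is the line along which they close (so a half turn about z gives the same grasp; the last joint's range is limited). The gripper opens to 92 mm and grips with 3 to 60 N. Pads are 19 mm wide; open, the fingers measure 130 mm over their backs; the gripper's body (75 mm by 190 mm) begins 47 mm behind the grasp point.
Start: joints at [-1.338, 0.342, 1.524, -0, 1.275, -0.146], TCP at [0.194, -0.488, 0.191] pointing down, gripper open.
Joint ranges: [-2.53, 2.53], [-0.77, 2.02], [0.04, 2.7], [-1, 4.14], [0.28, 2.66], [-3.11, 3.11]. Speed limits (rad/s): [2.57, 2.57, 3.14, 3.14, 3.14, 3.14].

INTERFACE

Orientations are given as [roll, pitch, yaw] about the fixed x, y, z axes, in that order (R = Rz(yaw) Ry(pitch) Rx(roll)).
In Python, from cell import robot gives the robot as it stands. The module is installed in compiled form; this text tells all that it offers.
- The arm moves only by the tool arm_command, never from a script. Its argument "moves" is a list of rows, each a list of 3 entries, a list of its own where there are three numbers: the shift along the tool's x, y, z in m, then the turn, a rotation vector about the tool's x, y, z in rad, then the finger opening in m, from 0 to 0.0918. In form: [[[dx, dy, dz], [ax, ay, az], claw], ...]. A call has exactly 5 rows; each row is the pose to reach, as a shift and turn from the pose commanded when the call began, along the tool's axes at that moment; what a row does not reach only later rows make up. A row lasts 1/10 s, in which the tool goes at most 50 mm and 8.59 degrees, less where a joint would pass 70% of its speed; a pose out of reach is approached as far as the arm can. A call with a gripper value outside its range is refused whole. The fingers move at their own pace and stop on an object; "squeeze" is the grip in N (left out, the last holds). Time passes only in rows, so rows that repeat a pose let the fingers close, or fill a call up. It gives the time, the measured TCP pose, the force, the opening and the grip force at its end, in the units of the state.
- robot.observe(): the state, without advancing time (a new reading comes with each control period).
- robot.read_camera(name): name is "scene" or "side" or "wrist"; returns the picture (420x560x3 uint8, red, green, blue); there is no depth.
- robot.camera_model(name): a dict with "fx", "fy", "cx", "cy" (pixels), "R" (3x3) and "t" (3): a world point X has camera coordinates R X + t. Camera axes: x right, y down, z forward; pixel columns grow to the right and rows downward; lengths in m; the calibration is good to about 2 mm. A picture is of the moment at which its call begins: read the wrist's pose just before it. camera_model takes no time and is no camera call; for the wrist camera it gives the pose at the moment of the call.
- robot.hand_in(): hands the job in; it is judged then, once.
The state is a dict: "time": time; "qpos": joint angles; "qvel": joint speeds; "joint_efforts": joint torques, N m; "tool_pos": TCP position; "tool_rot": TCP orientation; "contact_force": force on the tool from outside, world axes, zero at the start; "torque": the same for the moment, N m; "opening": finger opening in m; "grip_force": force on a finger pad.
Only numpy, scipy, OpenCV 4.12 (cv2) and the standard library are available. Lean on these libraries where they do the work, as an engineer would, in place of code of your own. Each camera call takes 0.05 s, during which the arm holds its last target. There are 200 camera calls.

TASK

Get the coffee scale ready for zeroing: tap the loose round weight gently, by turns from its opposite sides along the pan, until it sits midway between the two arcs on the pan and the pan itself has come back to its pointers instead of hanging to one side. Move the pan only through the weight, never by touching the pan. Then press the round zero button fully down, let go, and leave the other things alone.

Things in the scene. Friction and masses are not known exactly. Their poses are not given: they have to be found in the camera images.
- scale: Grey bench scale, fixed; housing 150 (x) x 310 (y) x 50 mm, with a 34 mm high console on its -x side (reaching 148 mm from the middle) carrying a dark display and the button. Origin: middle of the housing's underside, on the bench; y runs along the pan. Two dark fixed pointers, 10 x 8 mm, tops 71 mm up, stand at x = +-66, y = 0 mm: the pan's middle belongs on the line between them.
- pan (a joint): Offset (m) of the pan along the scale's y: 0 when its lip lines meet the pointers, + towards +y, stops at +-0.014. Soft springs (about 0.28 N per mm) draw it to 0, but its slide sticks with about 2 N: after a push it springs back only until about 7 mm are left, and hangs there until it is brought back from the other side; once put near 0 it stays.
- pan_mark (a point): Middle of the steel pan, on its upper face, 64 mm above the bench; moves with the pan, axes as the scale's. Pan 112 (x) x 270 (y) mm; two lips 8 mm high, inner faces 100 mm apart, run along y and guide the weight. Dark lines on the lip tops mark the pan's middle; two dark arcs of radius 56 mm about this point cross the pan, on its +y and -y sides.
- weight: Loose solid aluminium disc, 96 mm in diameter, 44 mm high, about 0.86 kg, on the pan between the lips (2 mm play each side), too wide to grip. Origin: centre of its underside. A dark ring marks the middle of its top. Pushed lightly it carries the pan along; above 4 to 7 N (not known exactly) it slips along the pan. Hard knocks (over 15 N) harm the scale.
- zero_top (a point): Middle of the top of the white round zero button, 26 mm in diameter, on the console at x = -112, y = -55 mm of the scale, 56 mm above the bench; it sinks with the button.
- zero (a joint): Travel (m) of the zero button: 0 up, 0.006 fully down; needs about 5 N downwards and springs back.
- pitcher: Bystander: steel jug with a side handle, 84 mm in diameter, 105 mm high. Origin: centre of its underside.
- cup: Bystander: steel cup, 68 mm in diameter, 60 mm high. Origin: centre of its underside.
- plank: Bystander: flat wooden name plank, 45 x 260 x 12 mm. Origin: centre of its underside.
- tin: Bystander: closed round tin, 90 mm in diameter, 130 mm high. Origin: centre of its underside.
Not all that is in view belongs to the job. What is shaped like the weight but brown or yellow is not meant.

How it is judged:
By the outcome, as a careful person would: the job done as asked, in the order asked, and still so for the second after the job is handed in, with the robot touching nothing.
It also fails if it takes over 61 s, if anything falls off the work surface, if the arm or the gripper's body presses on something with over 40 N, if the wrist force passes 120 N, or if a joint passes its speed limit or range.

## Working session

There is one attempt and no reset: what is moved stays moved. The work goes in short steps, Python scripts to look and compute and a tool call to move; the robot and the scene stay as the last step left them, time stands still between calls to the robot, and variables do not carry over. Pictures are saved under pics/ and viewed, at most 10 in all, crops included, and the job is handed in when it is done.

Besides the shell and the picture viewer there is one more tool, called after "Call:" as a command line: name --argument value ..., lists and objects as JSON in quotes. arm_command: Moves the arm, as the interface text tells. Its arguments: {"type":"object","properties":{"moves":{"type":"array"},"squeeze":{"type":"number"}},"required":["moves"]}

```bash
mkdir -p pics
python3 - <<'E'
from cell import robot
import cv2,numpy as np
a=robot.read_camera("scene");b=robot.read_camera("side")
cv2.imwrite("pics/a.png",a[:,:,::-1]);cv2.imwrite("pics/b.png",b[:,:,::-1])
s=robot.observe();print(s)
for n in("scene","side","wrist"):print(n,robot.camera_model(n))
E
```

```text
{'time': 0.1, 'qpos': array([-1.33799132e+00,  3.42628728e-01,  1.52491167e+00, -3.16599857e-05,
        1.27535889e+00, -1.46006379e-01]), 'qvel': array([-0.00122771, -0.00256355, -0.00131569,  0.00138381, -0.00039842,
        0.0008855 ]), 'joint_efforts': array([ 1.21508619e-03, -4.32005489e+01, -2.44693565e+01,  7.18623935e-02,
        5.26643428e-02, -3.62215542e-05]), 'tool_pos': array([ 0.19406927, -0.48738974,  0.19033052]), 'tool_rot': array([-3.14029551e+00, -1.60146189e-04,  3.78820518e-01]), 'contact_force': array([-0.41761501,  0.08365903, -0.27261634]), 'torque': array([ 0.01568801, -0.05017587,  0.03787719]), 'grip_force': 0.0, 'opening': 0.09177789420748435}
scene {'fx': 506.3380923110124, 'fy': 506.3380923110124, 'cx': 276.7270786074442, 'cy': 209.57737800381716, 'R': array([[ 0.68613542,  0.7273826 , -0.01152113],
       [ 0.5452919 , -0.52472444, -0.65369795],
       [-0.48153394,  0.44224294, -0.75666786]]), 't': array([-0.37812766, -0.27795383,  1.49948441])}
side {'fx': 498.70576244488336, 'fy': 498.70576244488336, 'cx': 281.441579629926, 'cy': 204.32139618388774, 'R': array([[ 0.99907637, -0.03872045,  0.01863155],
       [-0.01650877, -0.7461989 , -0.66551834],
       [ 0.03967202,  0.66459606, -0.74614891]]), 't': array([-0.5923129 ,  0.0502079 ,  1.15684098])}
wrist {'fx': 294.14433397749093, 'fy': 294.14433397749093, 'cx': 275.8166674282084, 'cy': 209.68079764947433, 'R': array([[ 0.3693393 , -0.92929378, -0.00124575],
       [-0.89058515, -0.35433715,  0.28513731],
       [-0.26541774, -0.10420297, -0.95848587]]), 't': array([-0.5238868 , -0.03591998,  0.38982047])}
```

View pics/a.png

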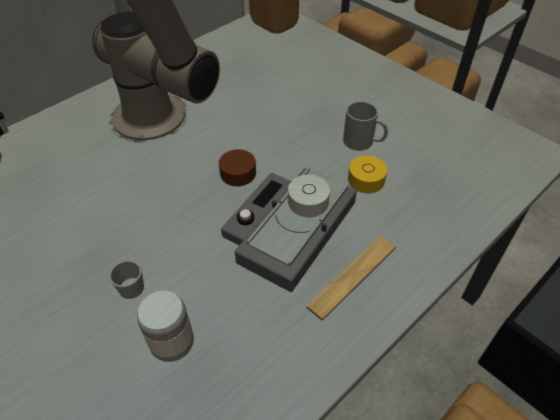

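View pics/b.png

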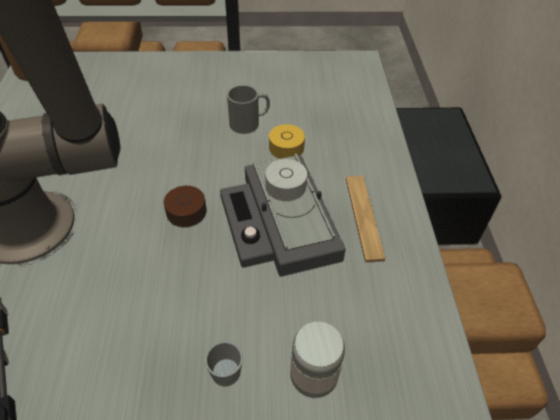

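```bash
cat > h.py <<'E'
import numpy as np,cv2
from cell import robot
def ray(m,u,v,z):
    d=m["R"].T@np.array([(u-m["cx"])/m["fx"],(v-m["cy"])/m["fy"],1]);c=-m["R"].T@m["t"]
    return c+d*(z-c[2])/d[2]
def pix(m,X):
    p=m["R"]@np.asarray(X)+m["t"];return np.array([m["fx"]*p[0]/p[2]+m["cx"],m["fy"]*p[1]/p[2]+m["cy"]])
E
python3 - <<'E'
from h import *
a=cv2.imread("pics/a.png")[160:300,215:365];b=cv2.imread("pics/b.png")[145:285,210:360]
f=lambda i:np.clip(cv2.resize(i,(400,373),interpolation=cv2.INTER_CUBIC).astype(float)*1.5,0,255).astype(np.uint8)
cv2.imwrite("pics/c.png",np.hstack([f(a),f(b)]))
S=robot.camera_model("side");C=robot.camera_model("scene")
print(ray(C,309,189,.108),ray(S,287,173,.108),ray(C,245,215,.056),ray(S,250,232,.056))
E
```

```text
[0.60404932 0.0525435  0.108     ] [0.60557486 0.05314461 0.108     ] [ 0.52626264 -0.07646489  0.056     ] [ 0.52038665 -0.07494017  0.056     ]
```

View pics/c.png

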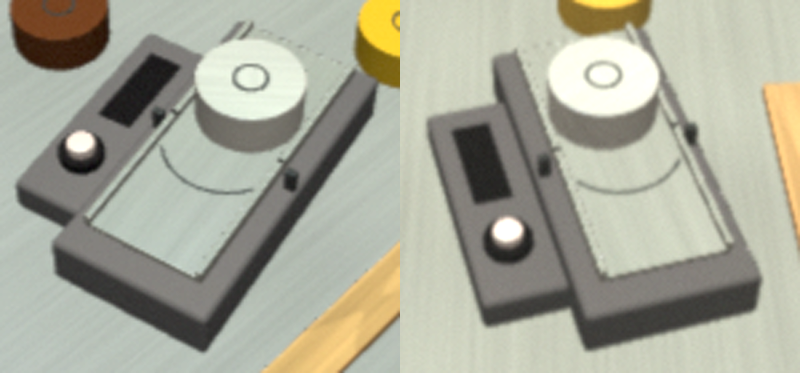

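Run:
```python
from h import *
S=robot.camera_model("side");C=robot.camera_model("scene")
k=400/150
cs=lambda u,v,z:ray(C,u/k+215,v/k+160,z)
ss=lambda u,v,z:ray(S,(u-400)/k+210,v/k+145,z)
P={}
for n,c,s,z in[("p-",(159,110),(545,154),.071),("p+",(291,171),(690,124),.071),("m-",(176,112),(557,149),.072),("m+",(281,160),(679,125),.072),("w",(250,77),(603,74),.108),("b",(81,147),(507,234),.056)]:
    A,B=cs(*c,z),ss(*s,z);P[n]=(A+B)/2;print(n,A.round(4),B.round(4),P[n].round(4))
d=P["p+"]-P["p-"];print(np.linalg.norm(d),np.degrees(np.arctan2(d[1],d[0])))
d=P["w"]-P["b"];print(d)
for yaw in np.radians([10,13,14,15,16]):
    R=np.array([[np.cos(yaw),-np.sin(yaw)],[np.sin(yaw),np.cos(yaw)]])
    O=(P["p+"]+P["p-"])[:2]/2
    print(np.degrees(yaw),{n:(R.T@(p[:2]-O)).round(4) for n,p in P.items()})
```

```text
p- [ 0.5526 -0.007   0.071 ] [ 0.5529 -0.0035  0.071 ] [ 0.5528 -0.0053  0.071 ]
p+ [0.6792 0.0257 0.071 ] [0.6787 0.0286 0.071 ] [0.679  0.0272 0.071 ]
m- [0.5652 0.0014 0.072 ] [0.5632 0.001  0.072 ] [0.5642 0.0012 0.072 ]
m+ [0.6657 0.0278 0.072 ] [0.669  0.0266 0.072 ] [0.6673 0.0272 0.072 ]
w [0.6034 0.0524 0.108 ] [0.6036 0.054  0.108 ] [0.6035 0.0532 0.108 ]
b [ 0.5271 -0.0761  0.056 ] [ 0.5207 -0.077   0.056 ] [ 0.5239 -0.0766  0.056 ]
0.1302905232617337 14.411319063612728
[0.07959375 0.12976162 0.052     ]
10.0 {'p-': array([-0.065, -0.005]), 'p+': array([0.065, 0.005]), 'm-': array([-0.0526, -0.0006]), 'm+': array([0.0535, 0.0071]), 'w': array([-0.0048,  0.0438]), 'b': array([-0.1057, -0.0702])}
13.0 {'p-': array([-0.0651, -0.0016]), 'p+': array([0.0651, 0.0016]), 'm-': array([-0.0525,  0.0022]), 'm+': array([0.0538, 0.0043]), 'w': array([-0.0025,  0.044 ]), 'b': array([-0.1093, -0.0646])}
14.0 {'p-': array([-0.0651, -0.0005]), 'p+': array([0.0651, 0.0005]), 'm-': array([-0.0525,  0.0031]), 'm+': array([0.0539, 0.0033]), 'w': array([-0.0018,  0.044 ]), 'b': array([-0.1104, -0.0627])}
14.999999999999998 {'p-': array([-0.0651,  0.0007]), 'p+': array([ 0.0651, -0.0007]), 'm-': array([-0.0524,  0.004 ]), 'm+': array([0.0539, 0.0024]), 'w': array([-0.001,  0.044]), 'b': array([-0.1115, -0.0607])}
16.0 {'p-': array([-0.0651,  0.0018]), 'p+': array([ 0.0651, -0.0018]), 'm-': array([-0.0523,  0.0049]), 'm+': array([0.054 , 0.0015]), 'w': array([-0.0002,  0.044 ]), 'b': array([-0.1125, -0.0588])}
```

Call:
arm_command --moves '[[[0.037, -0.015, 0], [0, 0, -0.145], 0], [[0.074, -0.03, 0], [0, 0, -0.29], 0], [[0.111, -0.045, 0], [0, 0, -0.434], 0], [[0.148, -0.06, 0], [0, 0, -0.579], 0], [[0.185, -0.075, 0], [0, 0, -0.723], 0]]'

```text
time: 0.6
tool_pos: [0.3391, -0.3483, 0.1906]
tool_rot: [-3.141, -0.0, 1.107]
contact_force: [0.9, -0.8, -0.9]
opening: 0.0562
grip_force: 0.0
```

```bash
cat >> h.py <<'E'
from scipy.spatial.transform import Rotation as Ro
O=np.array([.616,.011]);YAW=np.radians(14.5)
def R2():c,s=np.cos(YAW),np.sin(YAW);return np.array([[c,-s],[s,c]])
def to(sx,sy,z):
    "tool shift/turn to reach scale point with tool x=+scale y"
    st=robot.observe();Rt=Ro.from_euler("xyz",st["tool_rot"])
    w=np.append(O+R2()@[sx,sy],z)
    G=Ro.from_euler("xyz",[np.pi,0,YAW+np.pi/2])
    print(st["time"],"tcp",st["tool_pos"].round(4),"F",st["contact_force"].round(2),"shift",Rt.inv().apply(w-st["tool_pos"]).round(4),"turn",(Rt.inv()*G).as_rotvec().round(4))
E
python3 -c "from h import *;to(0,-.077,.2)"
```

```text
0.6 tcp [ 0.3391 -0.3483  0.1906] F [ 0.9  -0.76 -0.86] shift [ 0.3871  0.1377 -0.0093] turn [-4.000e-04 -5.000e-04 -7.164e-01]
```

Call:
arm_command --moves '[[[0.04, 0.014, -0.002], [0, 0, -0.143], 0], [[0.08, 0.028, -0.004], [0, 0, -0.286], 0], [[0.12, 0.042, -0.006], [0, 0, -0.43], 0], [[0.16, 0.056, -0.008], [0, 0, -0.573], 0], [[0.2, 0.071, -0.009], [0, 0, -0.716], 0]]'

```text
time: 1.1
tool_pos: [0.493, -0.2018, 0.1998]
tool_rot: [-3.141, -0.0, 1.824]
contact_force: [0.1, -1.1, -0.4]
opening: 0.0167
grip_force: 0.0
```

```bash
python3 -c "from h import *;to(0,-.077,.2)"
```

```text
1.1 tcp [ 0.493  -0.2018  0.1998] F [ 0.14 -1.1  -0.41] shift [ 0.0983  0.1724 -0.0002] turn [-0.0004 -0.0001 -0.0001]
```

Call:
arm_command --moves '[[[0.022, 0.038, 0], [0, 0, 0], 0], [[0.044, 0.077, 0], [0, 0, 0], 0], [[0.066, 0.116, 0], [0, 0, 0], 0], [[0.088, 0.155, 0], [0, 0, 0], 0], [[0.098, 0.172, 0], [0, 0, 0], 0]]'

```text
time: 1.6
tool_pos: [0.6366, -0.063, 0.1988]
tool_rot: [-3.141, -0.001, 1.821]
contact_force: [-0.8, -0.7, 0.3]
opening: 0.0006
grip_force: 0.0
```

Run:
```python
from h import *
to(0,-.077,.2)
M=robot.camera_model("wrist");i=robot.read_camera("wrist")[:,:,::-1]
np.savez("w1.npz",**M)
cv2.imwrite("pics/w1.png",i)
for p in [(-.066,0,.071),(.066,0,.071),(0,.044,.108),(-.112,-.055,.056),(0,0,.064)]:
    print(p,pix(M,np.append(O+R2()@p[:2],p[2])).round(1))
```

```text
1.6 tcp [ 0.6366 -0.063   0.1988] F [-0.75 -0.65  0.31] shift [-0.0002 -0.0014 -0.0012] turn [-0.0003 -0.0011 -0.0033]
(-0.066, 0, 0.071) [211.9 123.1]
(0.066, 0, 0.071) [338.1 122.6]
(0, 0.044, 0.108) [274.7  71. ]
(-0.112, -0.055, 0.056) [177.7 173.2]
(0, 0, 0.064) [275.  122.9]
```

View pics/w1.png

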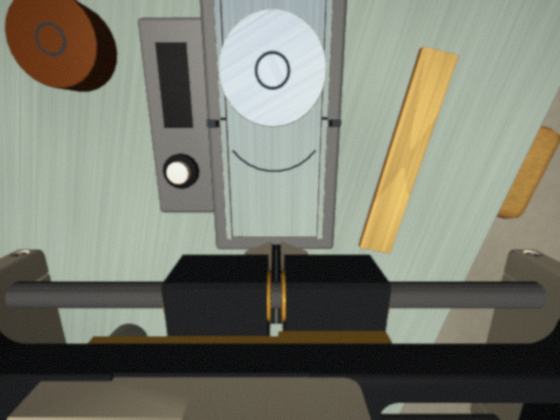

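```bash
cat >> h.py <<'E'
def wm(name,M,win=12):
    "scale-frame weight and pan offsets from a wrist picture (dark-blob centroids)"
    i=cv2.imread(name);g=cv2.cvtColor(i,cv2.COLOR_BGR2GRAY).astype(float)
    def sc(u,v,z):return R2().T@(ray(M,u,v,z)[:2]-O)
    def blob(c,hw,hh,th):
        u,v=np.round(c).astype(int);p=g[v-hh:v+hh+1,u-hw:u+hw+1]
        w=np.clip(th-p,0,None);yy,xx=np.mgrid[v-hh:v+hh+1,u-hw:u+hw+1]
        return np.array([(w*xx).sum()/w.sum(),(w*yy).sum()/w.sum()]),w.sum()
    P=lambda x,y,z:pix(M,np.append(O+R2()@[x,y],z))
    out={}
    for s in(-1,1):
        q,_=blob(P(s*.066,0,.069),6,9,60);out["ptr%+d"%s]=sc(*q,.071)
    m=cv2.inRange(i,(150,140,140),(255,255,255))
    out["g"]=g;return out,blob,sc,P
E
python3 - <<'E'
from h import *
M=dict(np.load("w1.npz"))
o,blob,sc,P=wm("pics/w1.png",M);g=o.pop("g");print(o)
print("L");print(g[108:130,206:234].astype(int))
i=cv2.imread("pics/w1.png")
r=np.hstack([cv2.resize(i[20:180,195:355],(560,560),interpolation=cv2.INTER_CUBIC)])
cv2.imwrite("pics/w1c.png",r)
E
```

```text
{'ptr-1': array([-6.13113562e-02, -7.47350415e-05]), 'ptr+1': array([ 0.05963815, -0.00047606])}
L
[[121 107 106 112 122 125 126 127 125 126 128 126 133 146 164 174 176 175
  157 130 137 160 178 183 182 177 176 178]
 [118 106 107 111 124 127 128 129 128 128 126 126 128 140 160 176 177 174
  157 131 132 159 178 181 183 182 178 173]
 [120 108 104 115 120 125 127 128 129 129 128 128 129 134 158 172 178 173
  157 128 127 157 180 181 185 183 181 178]
 [124 111 107 112 121 128 127 127 125 127 129 126 126 134 158 172 176 178
  161 130 128 152 177 180 183 181 180 182]
 [127 114 106 111 120 126 128 128 127 129 126 128 127 137 157 174 176 175
  161 129 128 157 177 181 184 180 181 182]
 [129 112 105 109 120 125 126 127 127 122 125 128 124 133 153 175 178 177
  162 132 127 157 176 181 184 183 181 181]
 [130 108 105 109 118 123 125 124 128 126 125 124 126 131 155 171 178 177
  161 132 123 152 175 182 185 181 180 179]
 [125 107 104 111 118 125 127 124 128 125 128 125 123 129 150 170 175 171
  165 133 125 152 173 183 184 181 181 181]
 [124 110 105 109 117 123 128 127 124 129 124 128 125 130 142 156
[... 873 characters left out ...]
103  79  67  67  65  65  66  64  60  47  34  25  46  90 135 163 175 177
  170 156 136 149 171 181 184 182 183 181]
 [106  83  70  65  64  66  66  63  60  50  36  31  52  91 134 163 174 176
  173 154 133 146 169 180 184 183 180 181]
 [112  90  77  69  68  65  68  68  63  60  52  52  62  97 130 162 175 179
  172 155 128 139 167 181 186 185 182 182]
 [120 107  87  78  79  84  83  83  83  81  79  87  89 110 135 160 175 176
  172 157 128 136 165 180 184 180 182 181]
 [126 118 100  93  95 104 110 109 110 109 106 113 116 122 134 157 171 175
  173 159 133 138 165 179 182 182 182 181]
 [131 122 110  99 102 117 119 122 123 122 120 123 124 125 134 159 173 177
  173 158 130 134 160 177 183 183 183 180]]
```

View pics/w1c.png

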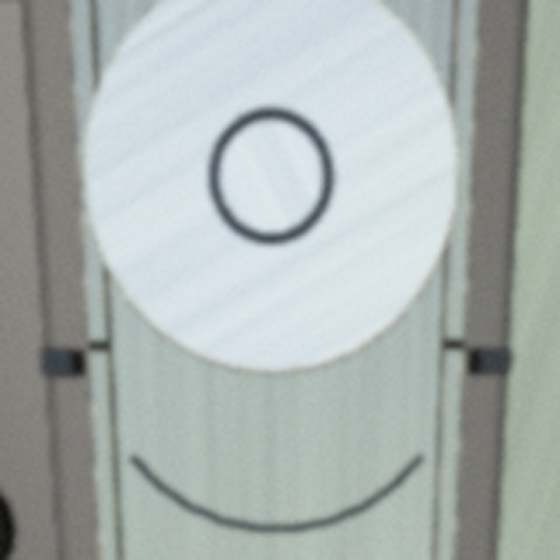

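Call:
arm_command --moves '[[[0.045, 0, 0], [0, 0, -0.003], 0], [[0.09, 0, 0], [0, 0, -0.003], 0], [[0.135, 0, 0], [0, 0, -0.003], 0], [[0.18, 0, 0], [0, 0, -0.003], 0], [[0.193, 0, 0.02], [0, 0, -0.003], 0]]'

```text
time: 2.15
tool_pos: [0.5876, 0.1248, 0.1821]
tool_rot: [3.137, -0.0, 1.824]
contact_force: [0.2, -0.9, -0.2]
opening: 0.0006
grip_force: 0.0
```

```bash
cat > m.py <<'E'
from h import *
def measure(name):
    M=robot.camera_model("wrist");cv2.imwrite("pics/%s.png"%name,robot.read_camera("wrist")[:,:,::-1])
    return calc(name,M)
def calc(name,M,yw=0):
    o,blob,sc,P=wm("pics/%s.png"%name,M);g=o["g"]
    ptr=np.array([o["ptr-1"],o["ptr+1"]]);ml=[]
    for s in(-1,1):
        w=P(s*.053,0,.072)
        q,_=blob(w,2,16,100);q,n=blob([w[0],q[1]],2,3,110);ml.append(sc(*q,.072))
    ml=np.array(ml)
    # weight: bright blob outline ring
    m=((g<110)*255).astype(np.uint8);best=None
    for c in cv2.findContours(m,cv2.RETR_LIST,cv2.CHAIN_APPROX_NONE)[0]:
        if len(c)<20:continue
        (x,y),(a,b),_=cv2.fitEllipse(c);X=sc(x,y,.108)
        d=(a+b)/2/M["fx"]*(.28)
        if .020<d<.045 and min(a,b)/max(a,b)>.8 and abs(X[0])<.01:best=X;print("ring",X.round(4),"dia",round(d,4))
    print("ptr",ptr.round(4).tolist(),"lines",ml.round(4).tolist())
    pan=ml[:,1].mean()-ptr[:,1].mean()
    print("PAN",pan.round(4),"W",(best[1]-ptr[:,1].mean()).round(4),"REL",(best[1]-ml[:,1].mean()).round(4))
E
python3 - <<'E'
from m import *
calc("w1",dict(np.load("w1.npz")));to(0,.116,.086)
E
```

```text
ring [-0.0024  0.0449] dia 0.0319
ring [-0.0023  0.0449] dia 0.0332
ptr [[-0.0613, -0.0001], [0.0596, -0.0005]] lines [[-0.0532, 0.0047], [0.0528, 0.0042]]
PAN 0.0047 W 0.0452 REL 0.0405
2.15 tcp [0.5876 0.1248 0.1821] F [ 0.23 -0.87 -0.23] shift [-0.0013 -0.0014  0.0961] turn [ 0.0047 -0.0003  0.0005]
```

Call:
arm_command --moves '[[[0, -0.003, 0.035], [0, 0, 0], 0], [[0, -0.003, 0.07], [0, 0, 0], 0], [[0, -0.003, 0.09], [0, 0, 0], 0], [[0, -0.003, 0.096], [0, 0, 0], 0], [[-0.003, -0.003, 0.096], [0, 0, 0], 0]]'

```text
time: 2.65
tool_pos: [0.5849, 0.117, 0.0832]
tool_rot: [-3.14, -0.0, 1.821]
contact_force: [0.3, -0.1, 0.7]
opening: 0.0004
grip_force: 0.0
```

```bash
python3 -c "from h import *;to(-.002,.0575,.086)"
```

```text
2.65 tcp [0.5849 0.117  0.0832] F [ 0.32 -0.14  0.69] shift [-0.0529  0.0017 -0.0028] turn [-0.002  -0.0003 -0.003 ]
```

Call:
arm_command --moves '[[[-0.003, 0.001, -0.002], [0, 0, 0], 0], [[-0.005, 0.001, -0.002], [0, 0, 0], 0], [[-0.006, 0.001, -0.002], [0, 0, 0], 0], [[-0.007, 0.001, -0.002], [0, 0, 0], 0], [[-0.008, 0.001, -0.002], [0, 0, 0], 0]]'

```text
time: 3.15
tool_pos: [0.5886, 0.1096, 0.0862]
tool_rot: [3.141, 0.0, 1.821]
contact_force: [-0.7, 0.3, 1.1]
opening: 0.0006
grip_force: 0.0
```

Call:
arm_command --moves '[[[-0.001, 0, 0], [0, 0, 0], 0], [[-0.002, 0, 0], [0, 0, 0], 0], [[-0.003, 0, 0], [0, 0, 0], 0], [[-0.0045, 0, 0], [0, 0, 0], 0], [[-0.006, 0, 0], [0, 0, 0], 0]]'

```text
time: 3.65
tool_pos: [0.59, 0.1037, 0.0858]
tool_rot: [-3.141, 0.0, 1.821]
contact_force: [0.9, 1.5, -0.1]
opening: 0.0002
grip_force: 0.0
```

Call:
arm_command --moves '[[[-0.0015, 0, 0], [0, 0, 0], 0], [[-0.003, 0, 0], [0, 0, 0], 0], [[-0.0045, 0, 0], [0, 0, 0], 0], [[-0.006, 0, 0], [0, 0, 0], 0], [[-0.0075, 0, 0], [0, 0, 0], 0]]'

```text
time: 4.15
tool_pos: [0.5918, 0.0965, 0.0859]
tool_rot: [-3.142, 0.0, 1.821]
contact_force: [0.2, 0.4, -0.8]
opening: 0.0005
grip_force: 0.0
```

```bash
python3 -c "from h import *;to(-.002,.0595,.086)"
```

```text
4.15 tcp [0.5918 0.0965 0.0859] F [ 0.19  0.4  -0.75] shift [-0.0293  0.0001 -0.0001] turn [-0.      0.0001 -0.0031]
```

Call:
arm_command --moves '[[[-0.0015, 0, 0], [0, 0, 0], 0], [[-0.003, 0, 0], [0, 0, 0], 0], [[-0.0045, 0, 0], [0, 0, 0], 0], [[-0.006, 0, 0], [0, 0, 0], 0], [[-0.0075, 0, 0], [0, 0, 0], 0]]'

```text
time: 4.65
tool_pos: [0.5937, 0.0892, 0.0859]
tool_rot: [-3.142, 0.0, 1.821]
contact_force: [0.7, 1.0, -0.0]
opening: 0.0004
grip_force: 0.0
```

Run:
```python
from h import *
to(-.002,.0595,.086)
S=robot.camera_model("side")
i=robot.read_camera("side")[:,:,::-1]
cv2.imwrite("pics/s2.png",cv2.resize(i[130:290,200:370],(680,640-40),interpolation=cv2.INTER_CUBIC))
```

```text
4.65 tcp [0.5937 0.0892 0.0859] F [ 0.65  0.97 -0.02] shift [-0.0218  0.0001 -0.0001] turn [-0.      0.0001 -0.0031]
```

View pics/s2.png

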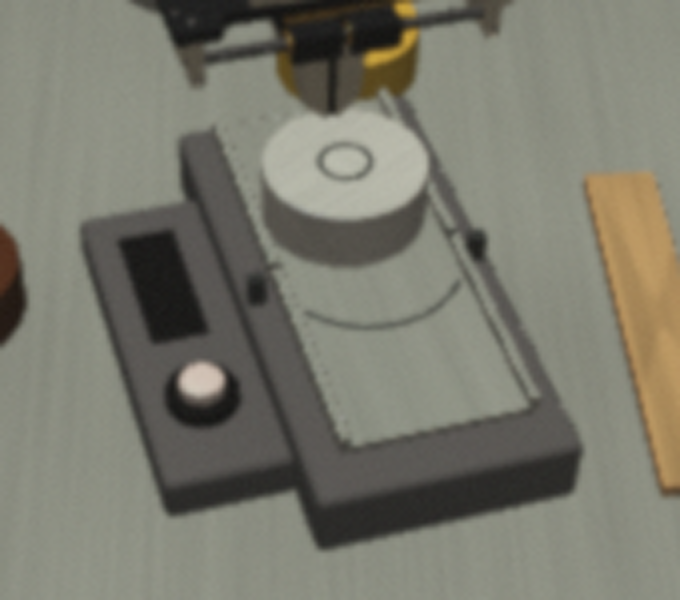

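Run:
```python
from h import *
S=robot.camera_model("side")
st=robot.observe();print(st["tool_pos"],st["qpos"].round(3))
f=lambda X:((pix(S,X)-[200,130])*[4,3.75]).round(0)
for X in [st["tool_pos"],st["tool_pos"]+[0,0,.03],(.6024,.0539,.108),(.5904,.1004,.108),(.5904,.1004,.064),np.append(O+R2()@[0,.135],.064)]:print(X,f(X))
W=robot.camera_model("wrist");print(-W["R"].T@W["t"])
```

```text
[0.59377274 0.08897756 0.08591322] [ 0.021  0.574  1.451 -0.     1.117 -0.228]
[0.59377274 0.08897756 0.08591322] [324. 146.]
[0.59377274 0.08897756 0.11591322] [325. 111.]
(0.6024, 0.0539, 0.108) [342. 160.]
(0.5904, 0.1004, 0.108) [318. 108.]
(0.5904, 0.1004, 0.064) [317. 159.]
[0.5821987  0.14169993 0.064     ] [301. 114.]
[0.57372012 0.1639862  0.27877085]
```

Run:
```python
from h import *
a=robot.read_camera("wrist")[:,:,::-1];b=robot.read_camera("scene")[:,:,::-1];c=robot.read_camera("side")[:,:,::-1]
cv2.imwrite("pics/x1.png",a);cv2.imwrite("pics/x2.png",b);cv2.imwrite("pics/x3.png",c)
r=lambda i:cv2.resize(i,(400,300),interpolation=cv2.INTER_CUBIC)
cv2.imwrite("pics/x.png",np.vstack([np.hstack([r(a),r(a[150:315,170:390])]),np.hstack([r(b[140:260,240:400]),r(c[130:250,210:370])])]))
```

```text
(no output)
```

View pics/x.png

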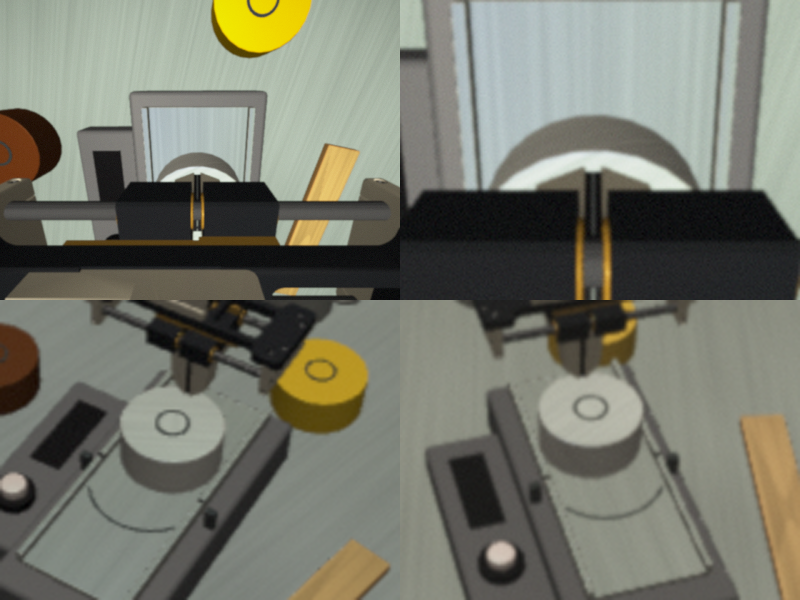

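Run:
```python
from h import *
S=robot.camera_model("side");C=robot.camera_model("scene");W=robot.camera_model("wrist")
for z in(.08,.1,.11,.12,.13,.14):print(z,ray(C,315.2,177.2,z).round(4),ray(S,282.8,160,z).round(4),ray(W,595/400*220/1+0*170-327.25+170+170-0,150+170*.55,z).round(4))
st=robot.observe();print(st["tool_pos"])
c=-W["R"].T@W["t"];print(c,pix(W,st["tool_pos"]))
```

```text
0.08 [0.5697 0.1105 0.08  ] [0.5995 0.1262 0.08  ] [0.6401 0.0934 0.08  ]
0.1 [0.5826 0.0957 0.1   ] [0.5983 0.1049 0.1   ] [0.6334 0.1006 0.1   ]
0.11 [0.5891 0.0882 0.11  ] [0.5976 0.0942 0.11  ] [0.6301 0.1041 0.11  ]
0.12 [0.5956 0.0808 0.12  ] [0.597  0.0836 0.12  ] [0.6267 0.1077 0.12  ]
0.13 [0.6021 0.0734 0.13  ] [0.5964 0.073  0.13  ] [0.6234 0.1113 0.13  ]
0.14 [0.6086 0.066  0.14  ] [0.5957 0.0623 0.14  ] [0.62   0.1148 0.14  ]
[0.59366068 0.08929491 0.08588402]
[0.57362956 0.16427445 0.27877744] [277.01888644 237.03677039]
```

Run:
```python
from h import *
W=robot.camera_model("wrist")
for v in(241,243.5,246):
  for z in(.086,.1,.11,.12):print(v,z,ray(W,277,v,z).round(4), (R2().T@(ray(W,277,v,z)[:2]-O)).round(4))
print("rim",[(R2().T@(ray(W,277,v,.108)[:2]-O)).round(4) for v in (150+115*.55,150+150*.55)], pix(W,np.append(O+R2()@[-.002,.093],.108)),pix(W,np.append(O+R2()@[-.002,.093],.064)))
```

```text
241 0.086 [0.5944 0.0864 0.086 ] [-0.002   0.0784]
241 0.1 [0.5929 0.0921 0.1   ] [-0.0021  0.0843]
241 0.11 [0.5918 0.0961 0.11  ] [-0.0021  0.0885]
241 0.12 [0.5907 0.1002 0.12  ] [-0.0022  0.0926]
243.5 0.086 [0.5949 0.0846 0.086 ] [-0.0021  0.0765]
243.5 0.1 [0.5933 0.0904 0.1   ] [-0.0021  0.0825]
243.5 0.11 [0.5922 0.0945 0.11  ] [-0.0021  0.0868]
243.5 0.12 [0.5911 0.0986 0.12  ] [-0.0022  0.0911]
246 0.086 [0.5953 0.0827 0.086 ] [-0.0021  0.0746]
246 0.1 [0.5938 0.0886 0.1   ] [-0.0021  0.0807]
246 0.11 [0.5926 0.0929 0.11  ] [-0.0021  0.0851]
246 0.12 [0.5915 0.0971 0.12  ] [-0.0022  0.0895]
rim [array([-0.0021,  0.1058]), array([-0.0021,  0.0933])] [277.16164541 232.97030821] [276.89202706 212.14083377]
```

Call:
arm_command --moves '[[[0.01, 0, 0], [0, 0, -0.003], 0], [[0.02, 0, 0], [0, 0, -0.003], 0], [[0.03, 0, 0], [0, 0, -0.003], 0], [[0.035, 0, 0], [0, 0, -0.003], 0], [[0.035, 0, 0], [0, 0, -0.003], 0]]'

```text
time: 5.35
tool_pos: [0.5847, 0.1244, 0.0859]
tool_rot: [-3.142, 0.0, 1.825]
contact_force: [-0.4, 1.0, -0.8]
opening: 0.0002
grip_force: 0.0
```

Run:
```python
from h import *
b=robot.read_camera("scene")[:,:,::-1];c=robot.read_camera("side")[:,:,::-1];a=robot.read_camera("wrist")[:,:,::-1]
S=robot.camera_model("side");C=robot.camera_model("scene");W=robot.camera_model("wrist")
t=robot.observe()["tool_pos"];print(t)
r=lambda i:cv2.resize(i,(400,300),interpolation=cv2.INTER_CUBIC)
def cr(i,M):
    u,v=np.round(pix(M,t)).astype(int);k=i[v-40:v+20,u-40:u+40];print("crop origin",u-40,v-40)
    q=r(k);cv2.circle(q,(200,200),3,(0,0,255),-1);return q
cv2.imwrite("pics/y.png",np.vstack([np.hstack([cr(b,C),cr(c,S)]),np.hstack([cr(a,W),r(a)])]))
```

```text
[0.58506569 0.12315167 0.08591102]
crop origin 284 136
crop origin 237 119
crop origin 237 197
```

View pics/y.png

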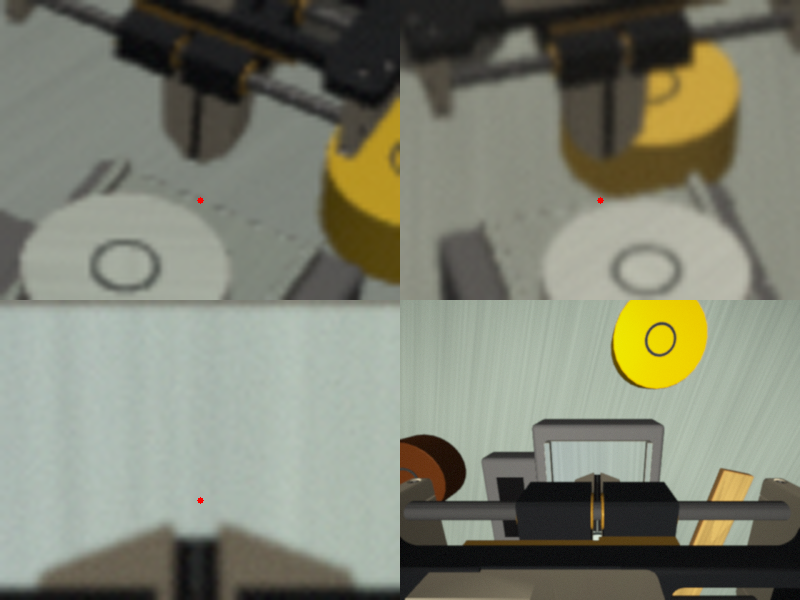

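Run:
```python
from h import *
S=robot.camera_model("side");C=robot.camera_model("scene")
for z in(.086,.1,.105,.11,.115,.12):print(z,ray(C,323.4,168,z).round(4),ray(S,278,150.6,z).round(4))
```

```text
0.086 [0.5658 0.1428 0.086 ] [0.5888 0.1534 0.086 ]
0.1 [0.575  0.1318 0.1   ] [0.5881 0.1379 0.1   ]
0.105 [0.5782 0.1279 0.105 ] [0.5878 0.1324 0.105 ]
0.11 [0.5815 0.124  0.11  ] [0.5876 0.1269 0.11  ]
0.115 [0.5848 0.12   0.115 ] [0.5873 0.1213 0.115 ]
0.12 [0.5881 0.1161 0.12  ] [0.587  0.1158 0.12  ]
```

Call:
arm_command --moves '[[[0, 0, 0.008], [0, 0, 0], 0], [[0, 0, 0.016], [0, 0, 0], 0], [[0, 0, 0.022], [0, 0, 0], 0], [[0, 0, 0.025], [0, 0, 0], 0], [[0, 0, 0.025], [0, 0, 0], 0]]'

```text
time: 6.0
tool_pos: [0.5846, 0.1231, 0.0601]
tool_rot: [-3.14, -0.0, 1.824]
contact_force: [-1.2, -0.2, 0.3]
opening: 0.0002
grip_force: 0.0
```

Run:
```python
from h import *
b=robot.read_camera("scene")[:,:,::-1];c=robot.read_camera("side")[:,:,::-1];a=robot.read_camera("wrist")[:,:,::-1]
S=robot.camera_model("side");C=robot.camera_model("scene");W=robot.camera_model("wrist")
t=robot.observe()["tool_pos"];print(t);to(-.002,.0595,.06)
r=lambda i:cv2.resize(i,(400,300),interpolation=cv2.INTER_CUBIC)
def cr(i,M):
    u,v=np.round(pix(M,t+[0,0,.028])).astype(int);k=i[v-40:v+20,u-40:u+40];print("crop origin",u-40,v-40)
    q=r(k);cv2.circle(q,(200,200),2,(0,0,255),-1);return q
cv2.imwrite("pics/z.png",np.vstack([np.hstack([cr(b,C),cr(c,S)]),np.hstack([cr(a,W),r(a)])]))
```

```text
[0.58520328 0.12323744 0.06109681]
6.15 tcp [0.5852 0.1232 0.0611] F [-0.31  0.23  0.19] shift [-0.0569 -0.0003  0.0011] turn [ 0.0004  0.0002 -0.0001]
crop origin 284 135
crop origin 237 118
crop origin 237 214
```

View pics/z.png

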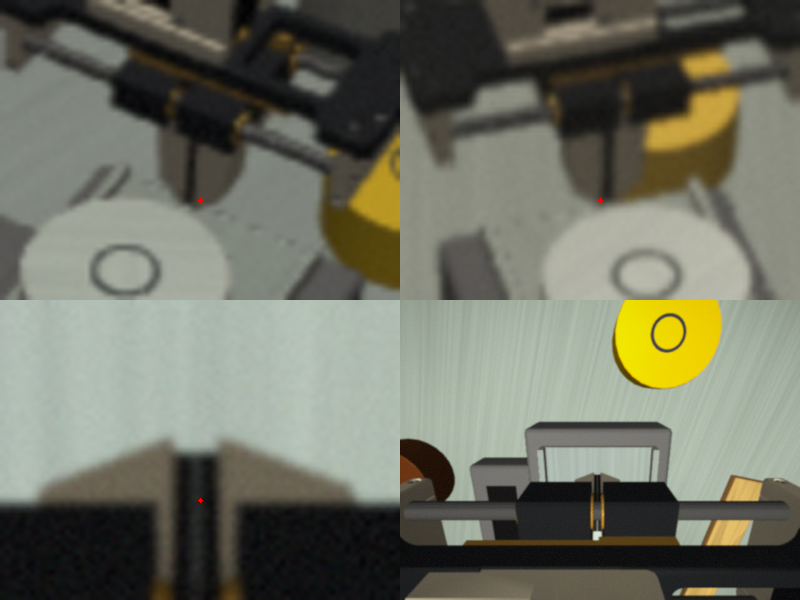

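Call:
arm_command --moves '[[[-0.003, 0, 0.001], [0, 0, 0], 0], [[-0.006, 0, 0.001], [0, 0, 0], 0], [[-0.008, 0, 0.001], [0, 0, 0], 0], [[-0.0095, 0, 0.001], [0, 0, 0], 0], [[-0.011, 0, 0.001], [0, 0, 0], 0]]'

```text
time: 6.65
tool_pos: [0.5878, 0.1124, 0.0599]
tool_rot: [3.142, 0.0, 1.824]
contact_force: [-0.1, -0.3, 0.5]
opening: 0.0006
grip_force: 0.0
```

Call:
arm_command --moves '[[[-0.0015, 0, 0], [0, 0, 0], 0], [[-0.003, 0, 0], [0, 0, 0], 0], [[-0.0045, 0, 0], [0, 0, 0], 0], [[-0.006, 0, 0], [0, 0, 0], 0], [[-0.0075, 0, 0], [0, 0, 0], 0]]'

```text
time: 7.15
tool_pos: [0.5896, 0.1056, 0.0599]
tool_rot: [-3.142, -0.0, 1.824]
contact_force: [-0.1, 2.4, 0.5]
opening: 0.0007
grip_force: 1.3
```

Call:
arm_command --moves '[[[-0.0015, 0, 0], [0, 0, 0], 0], [[-0.003, 0, 0], [0, 0, 0], 0], [[-0.0045, 0, 0], [0, 0, 0], 0], [[-0.006, 0, 0], [0, 0, 0], 0], [[-0.0075, 0, 0], [0, 0, 0], 0]]'

```text
time: 7.65
tool_pos: [0.5915, 0.0982, 0.0599]
tool_rot: [-3.142, -0.0, 1.824]
contact_force: [-0.8, 4.6, 0.5]
opening: 0.0005
grip_force: 2.4
```

Call:
arm_command --moves '[[[-0.0015, 0, 0], [0, 0, 0], 0], [[-0.003, 0, 0], [0, 0, 0], 0], [[-0.0045, 0, 0], [0, 0, 0], 0], [[-0.006, 0, 0], [0, 0, 0], 0], [[-0.0075, 0, 0], [0, 0, 0], 0]]'

```text
time: 8.15
tool_pos: [0.5933, 0.091, 0.0599]
tool_rot: [-3.141, -0.0, 1.824]
contact_force: [-0.6, 5.6, 1.2]
opening: 0.0005
grip_force: 2.7
```

```bash
cat >> m.py <<'E'
def sidering():
    "weight ring by side and scene pictures"
    for n in("side","scene"):
        M=robot.camera_model(n);g=cv2.cvtColor(robot.read_camera(n),cv2.COLOR_RGB2GRAY)
        g=cv2.resize(g,None,fx=4,fy=4,interpolation=cv2.INTER_CUBIC)
        m=cv2.adaptiveThreshold(g,255,0,cv2.THRESH_BINARY_INV,41,8)
        for c in cv2.findContours(m,cv2.RETR_LIST,cv2.CHAIN_APPROX_NONE)[0]:
            if len(c)<60 or len(c)>400:continue
            (x,y),(a,b),_=cv2.fitEllipse(c)
            X=R2().T@(ray(M,(x-1.5)/4,(y-1.5)/4,.108)[:2]-O)
            if abs(X[0])<.012 and abs(X[1])<.07 and .6<a/b<.95 and 40<b<75:print(n,"ring",X.round(4),round(a),round(b))
E
python3 - <<'E'
from m import *
to(-.002,.0595,.06);sidering()
E
```

```text
8.15 tcp [0.5933 0.091  0.0599] F [-0.61  5.59  1.24] shift [-0.0237 -0.     -0.0001] turn [-0.0002 -0.0004  0.    ]
side ring [-0.0017  0.0255] 29 42
side ring [-0.0019  0.025 ] 46 60
scene ring [-0.0026  0.0235] 30 44
scene ring [-0.0027  0.0234] 45 61
```

Call:
arm_command --moves '[[[-0.002, 0, 0], [0, 0, 0], 0], [[-0.004, 0, 0], [0, 0, 0], 0], [[-0.006, 0, 0], [0, 0, 0], 0], [[-0.008, 0, 0], [0, 0, 0], 0], [[-0.01, 0, 0], [0, 0, 0], 0]]'

```text
time: 8.75
tool_pos: [0.5958, 0.0813, 0.0599]
tool_rot: [-3.141, -0.0, 1.824]
contact_force: [-0.7, 6.0, 1.5]
opening: 0.0003
grip_force: 2.7
```

Call:
arm_command --moves '[[[-0.002, 0, 0], [0, 0, 0], 0], [[-0.004, 0, 0], [0, 0, 0], 0], [[-0.006, 0, 0], [0, 0, 0], 0], [[-0.008, 0, 0], [0, 0, 0], 0], [[-0.01, 0, 0], [0, 0, 0], 0]]'

```text
time: 9.25
tool_pos: [0.5982, 0.0717, 0.0599]
tool_rot: [-3.141, -0.0, 1.824]
contact_force: [-1.2, 6.2, 1.8]
opening: 0.0005
grip_force: 2.7
```

Call:
arm_command --moves '[[[-0.002, 0, 0], [0, 0, 0], 0], [[-0.004, 0, 0], [0, 0, 0], 0], [[-0.006, 0, 0], [0, 0, 0], 0], [[-0.008, 0, 0], [0, 0, 0], 0], [[-0.01, 0, 0], [0, 0, 0], 0]]'

```text
time: 9.75
tool_pos: [0.6007, 0.062, 0.0599]
tool_rot: [-3.141, -0.0, 1.824]
contact_force: [-1.1, 5.6, 1.7]
opening: 0.0006
grip_force: 2.8
```

Call:
arm_command --moves '[[[0.003, 0, 0], [0, 0, 0], 0], [[0.008, 0, 0], [0, 0, 0], 0], [[0.015, 0, -0.02], [0, 0, 0], 0], [[0.015, 0, -0.06], [0, 0, 0], 0], [[0, 0, -0.105], [0, 0, 0], 0]]'

```text
time: 10.25
tool_pos: [0.5995, 0.063, 0.1648]
tool_rot: [-3.138, -0.001, 1.826]
contact_force: [0.2, -1.0, -0.4]
opening: 0.0006
grip_force: 0.0
```

Run:
```python
from m import *
to(-.002,-.077,.2);sidering()
```

```text
10.25 tcp [0.5995 0.063  0.1648] F [ 0.21 -0.96 -0.37] shift [-0.1314  0.0005 -0.0352] turn [-0.0034 -0.0005  0.0021]
side ring [-0.0017  0.0012] 30 43
side ring [-0.0018  0.001 ] 46 61
scene ring [-0.0028 -0.0001] 32 43
scene ring [-0.0027 -0.0006] 47 60
```

Call:
arm_command --moves '[[[-0.045, 0, -0.012], [0, 0, 0], 0], [[-0.09, 0, -0.025], [0, 0, 0], 0], [[-0.131, 0, -0.035], [0, 0, 0], 0], [[-0.131, 0, -0.035], [0, 0, 0], 0], [[-0.131, 0, -0.035], [0, 0, 0], 0]]'

```text
time: 10.85
tool_pos: [0.6335, -0.066, 0.1993]
tool_rot: [-3.141, 0.0, 1.822]
contact_force: [-0.3, 1.4, -0.6]
opening: 0.0005
grip_force: 0.0
```

Run:
```python
from m import *
measure("v2");to(-.002,-.072,.06)
```

```text
h.py:24: RuntimeWarning: invalid value encountered in scalar divide
  return np.array([(w*xx).sum()/w.sum(),(w*yy).sum()/w.sum()]),w.sum()
h.py:22: RuntimeWarning: invalid value encountered in cast
  u,v=np.round(c).astype(int);p=g[v-hh:v+hh+1,u-hw:u+hw+1]
h.py:22: RuntimeWarning: overflow encountered in scalar subtract
  u,v=np.round(c).astype(int);p=g[v-hh:v+hh+1,u-hw:u+hw+1]
h.py:23: RuntimeWarning: overflow encountered in scalar subtract
  w=np.clip(th-p,0,None);yy,xx=np.mgrid[v-hh:v+hh+1,u-hw:u+hw+1]
  math.ceil((stop - start) / step))
Traceback (most recent call last):
  File "m.py", line 4, in measure
    return calc(name,M)
  File "m.py", line 10, in calc
    q,_=blob(w,2,16,100);q,n=blob([w[0],q[1]],2,3,110);ml.append(sc(*q,.072))
                             ~~~~^^^^^^^^^^^^^^^^^^^^^
  File "h.py", line 24, in blob
    return np.array([(w*xx).sum()/w.sum(),(w*yy).sum()/w.sum()]),w.sum()
                      ~^~~
ValueError: operands could not be broadcast together with shapes (0,5) (7,5)
```

```bash
python3 - <<'E'
s=open("m.py").read()
a=s.index("        w=P(s*.053");b=s.index("    ml=np.array")
s=s[:a]+'''        u,v=np.round(P(s*.053,0,.072)).astype(int)
        p=g[v-20:v+21,u-1:u+2].mean(1);h=np.clip(cv2.medianBlur(p.astype(np.float32),0+5).ravel()*0+np.median(p)-p-12,0,None)
        k=h.argmax();j=np.arange(max(k-3,0),min(k+4,41));ml.append(sc(u,v-20+(h[j]*j).sum()/h[j].sum(),.072));print("depth",h.max().round())
'''+s[b:]
s=s.replace("cv2.medianBlur(p.astype(np.float32),0+5).ravel()*0+","")
open("m.py","w").write(s)
h=open("h.py").read().replace("def R2()","O=O+np.array([-.00136,-.00035])\ndef R2()");open("h.py","w").write(h)
E
python3 - <<'E'
from m import *
calc("w1",dict(np.load("w1.npz")));calc("v2",robot.camera_model("wrist"));to(0,-.072,.06)
E
```

```text
depth 86.0
depth 97.0
ring [-0.001   0.0449] dia 0.0319
ring [-0.0009  0.0449] dia 0.0332
ptr [[-0.0601, -0.0], [0.0597, -0.0002]] lines [[-0.0526, 0.0047], [0.0523, 0.0047]]
PAN 0.0048 W 0.045 REL 0.0402
depth 21.0
depth 62.0
ring [-0.0012  0.0021] dia 0.03
ring [-0.0012  0.0023] dia 0.0308
ptr [[-0.0602, 0.0011], [0.0597, 0.0012]] lines [[-0.0535, -0.0177], [0.053, -0.0057]]
PAN -0.0128 W 0.0011 REL 0.014
10.9 tcp [ 0.6332 -0.0648  0.1991] F [ 0.01 -0.12 -0.34] shift [0.0056 0.001  0.1391] turn [-0.0011 -0.0005 -0.0006]
```

Call:
arm_command --moves '[[[0.049, 0, 0], [0, 0, 0], 0], [[0.098, 0, 0], [0, 0, 0], 0], [[0.146, 0.001, 0], [0, 0, 0], 0], [[0.152, 0.001, 0.04], [0, 0, 0], 0], [[0.152, 0.001, 0.08], [0, 0, 0], 0]]'

```text
time: 11.4
tool_pos: [0.596, 0.0864, 0.12]
tool_rot: [3.139, 0.001, 1.829]
contact_force: [0.4, -0.8, -1.5]
opening: 0.0005
grip_force: 0.0
```

Call:
arm_command --moves '[[[0, 0, 0.025], [0, 0, 0], 0], [[0, 0, 0.045], [0, 0, 0], 0], [[0, 0, 0.055], [0, 0, 0], 0], [[0, 0, 0.059], [0, 0, 0], 0], [[0, 0, 0.059], [0, 0, 0], 0]]'

```text
time: 11.9
tool_pos: [0.5965, 0.0829, 0.061]
tool_rot: [-3.142, 0.0, 1.825]
contact_force: [-0.2, 0.2, -0.6]
opening: 0.0006
grip_force: 0.0
```

Run:
```python
from m import *
to(0,.0455,.06);print((R2().T@(np.array([.6007,.062])-O)))
```

```text
11.9 tcp [0.5965 0.0829 0.061 ] F [-0.19  0.2  -0.61] shift [-0.029  -0.0006  0.001 ] turn [-0.      0.0001  0.0007]
[-0.00063896  0.05320468]
```

Call:
arm_command --moves '[[[-0.003, 0, 0.001], [0, 0, 0], 0], [[-0.006, 0, 0.001], [0, 0, 0], 0], [[-0.008, 0, 0.001], [0, 0, 0], 0], [[-0.01, 0, 0.001], [0, 0, 0], 0], [[-0.0115, 0, 0.001], [0, 0, 0], 0]]'

```text
time: 12.4
tool_pos: [0.5997, 0.0708, 0.0602]
tool_rot: [3.141, 0.0, 1.823]
contact_force: [0.4, 0.9, -0.4]
opening: 0.0004
grip_force: 0.0
```

Call:
arm_command --moves '[[[-0.0015, 0, 0], [0, 0, 0], 0], [[-0.003, 0, 0], [0, 0, 0], 0], [[-0.0045, 0, 0], [0, 0, 0], 0], [[-0.006, 0, 0], [0, 0, 0], 0], [[-0.0075, 0, 0], [0, 0, 0], 0]]'

```text
time: 12.9
tool_pos: [0.6011, 0.0647, 0.0599]
tool_rot: [-3.141, -0.001, 1.824]
contact_force: [-0.8, 4.9, 1.0]
opening: 0.0003
grip_force: 2.7
```

Call:
arm_command --moves '[[[-0.002, 0, 0], [0, 0, 0], 0], [[-0.004, 0, 0], [0, 0, 0], 0], [[-0.006, 0, 0], [0, 0, 0], 0], [[-0.008, 0, 0], [0, 0, 0], 0], [[-0.01, 0, 0], [0, 0, 0], 0]]'

```text
time: 13.4
tool_pos: [0.6036, 0.0551, 0.0599]
tool_rot: [-3.141, -0.001, 1.824]
contact_force: [-1.6, 5.9, 1.1]
opening: 0.0005
grip_force: 2.8
```

Call:
arm_command --moves '[[[0.003, 0, 0], [0, 0, 0], 0], [[0.008, 0, 0], [0, 0, 0], 0], [[0.015, 0, -0.03], [0, 0, 0], 0], [[0.0, 0, -0.075], [0, 0, 0], 0], [[-0.035, 0, -0.11], [0, 0, 0], 0]]'

```text
time: 13.9
tool_pos: [0.6126, 0.0223, 0.1722]
tool_rot: [3.141, 0.0, 1.828]
contact_force: [1.9, -0.0, 0.3]
opening: 0.0001
grip_force: 0.0
```

Run:
```python
from m import *
to(0,-.077,.2)
```

```text
13.9 tcp [0.6126 0.0223 0.1722] F [ 1.85 -0.02  0.32] shift [-0.0888 -0.0012 -0.0278] turn [0.001  0.0002 0.0039]
```

Call:
arm_command --moves '[[[-0.045, -0.001, -0.014], [0, 0, 0], 0], [[-0.089, -0.001, -0.028], [0, 0, 0], 0], [[-0.089, -0.001, -0.028], [0, 0, 0], 0], [[-0.089, -0.001, -0.028], [0, 0, 0], 0], [[-0.089, -0.001, -0.028], [0, 0, 0], 0]]'

```text
time: 14.4
tool_pos: [0.6334, -0.0651, 0.1972]
tool_rot: [-3.14, -0.001, 1.824]
contact_force: [-0.6, 0.2, -0.2]
opening: 0.0006
grip_force: 0.0
```

Run:
```python
from m import *
measure("v3");to(0,-.078,.06)
```

```text
depth 3.0
depth 66.0
ring [-0.0011 -0.0066] dia 0.0298
ring [-0.0011 -0.0065] dia 0.0306
ptr [[-0.0604, -0.0], [0.0601, -0.0002]] lines [[-0.0544, -0.0206], [0.0537, -0.0072]]
PAN -0.0138 W -0.0064 REL 0.0074
14.45 tcp [ 0.6334 -0.0647  0.1973] F [0.72 0.72 0.46] shift [-0.0004  0.0009  0.1373] turn [-0.0012 -0.0007  0.0012]
```

Call:
arm_command --moves '[[[0, 0.001, 0.04], [0, 0, 0], 0], [[0, 0.001, 0.08], [0, 0, 0], 0], [[0, 0.001, 0.115], [0, 0, 0], 0], [[0, 0.001, 0.132], [0, 0, 0], 0], [[0, 0.001, 0.137], [0, 0, 0], 0]]'

```text
time: 14.95
tool_pos: [0.633, -0.064, 0.058]
tool_rot: [-3.137, -0.002, 1.826]
contact_force: [-0.3, 0.7, -0.2]
opening: 0.0002
grip_force: 0.0
```

Run:
```python
from m import *
to(0,-.0595,.06)
```

```text
14.95 tcp [ 0.633 -0.064  0.058] F [-0.29  0.67 -0.22] shift [ 0.0173  0.001  -0.002 ] turn [-0.0049 -0.0024  0.0018]
```

Call:
arm_command --moves '[[[0.003, 0, 0], [0, 0, 0], 0], [[0.006, 0, 0], [0, 0, 0], 0], [[0.008, 0, 0], [0, 0, 0], 0], [[0.009, 0, 0], [0, 0, 0], 0], [[0.0105, 0, 0], [0, 0, 0], 0]]'

```text
time: 15.45
tool_pos: [0.6326, -0.0556, 0.0617]
tool_rot: [3.14, 0.001, 1.824]
contact_force: [0.1, 0.0, -0.8]
opening: 0.0006
grip_force: 0.0
```

Call:
arm_command --moves '[[[0.0015, 0, 0], [0, 0, 0], 0], [[0.003, 0, 0], [0, 0, 0], 0], [[0.0045, 0, 0], [0, 0, 0], 0], [[0.006, 0, 0], [0, 0, 0], 0], [[0.0065, 0, 0], [0, 0, 0], 0]]'

```text
time: 15.95
tool_pos: [0.6307, -0.0494, 0.061]
tool_rot: [3.141, 0.0, 1.824]
contact_force: [0.3, -1.8, 1.1]
opening: 0.0004
grip_force: 0.6
```

Run:
```python
from m import *
to(0,-.058,.06);sidering();measure("v4")
```

```text
15.95 tcp [ 0.6307 -0.0494  0.061 ] F [ 0.3  -1.83  1.12] shift [ 0.0041 -0.0006  0.001 ] turn [ 0.0002  0.0004 -0.0001]
depth 0.0
depth 0.0
ptr [[-0.0626, 0.0037], [0.0624, 0.0039]] lines [[nan, nan], [nan, nan]]m.py:11: RuntimeWarning: invalid value encountered in scalar divide
  k=h.argmax();j=np.arange(max(k-3,0),min(k+4,41));ml.append(sc(u,v-20+(h[j]*j).sum()/h[j].sum(),.072));print("depth",h.max().round())
Traceback (most recent call last):
  File "m.py", line 4, in measure
    return calc(name,M)
  File "m.py", line 22, in calc
    print("PAN",pan.round(4),"W",(best[1]-ptr[:,1].mean()).round(4),"REL",(best[1]-ml[:,1].mean()).round(4))
                                  ~~~~^^^
TypeError: 'NoneType' object is not subscriptable
```

Call:
arm_command --moves '[[[0.001, 0, 0], [0, 0, 0], 0], [[0.002, 0, 0], [0, 0, 0], 0], [[0.003, 0, 0], [0, 0, 0], 0], [[0.0035, 0, 0], [0, 0, 0], 0], [[0.0035, 0, 0], [0, 0, 0], 0]]'

```text
time: 16.6
tool_pos: [0.6298, -0.0459, 0.0609]
tool_rot: [3.141, 0.0, 1.824]
contact_force: [0.4, -1.7, -0.7]
opening: 0.0004
grip_force: 0.9
```

Call:
arm_command --moves '[[[-0.003, 0, 0], [0, 0, 0], 0], [[-0.01, 0, 0], [0, 0, 0], 0], [[-0.03, 0, -0.04], [0, 0, 0], 0], [[-0.06, 0, -0.09], [0, 0, 0], 0], [[-0.08, 0, -0.139], [0, 0, 0], 0]]'

```text
time: 17.1
tool_pos: [0.6483, -0.1203, 0.1905]
tool_rot: [-3.14, -0.001, 1.824]
contact_force: [1.1, -1.3, 0.0]
opening: 0.0005
grip_force: 0.0
```

Call:
arm_command --moves '[[[0, 0, 0], [0, 0, 0], 0], [[0, 0, 0], [0, 0, 0], 0], [[0, 0, 0], [0, 0, 0], 0], [[0, 0, 0], [0, 0, 0], 0], [[0, 0, 0], [0, 0, 0], 0]]'

```text
time: 17.6
tool_pos: [0.6482, -0.1185, 0.1883]
tool_rot: [-3.139, -0.001, 1.824]
contact_force: [-0.9, -1.0, -0.2]
opening: 0.0006
grip_force: 0.0
```

```bash
python3 - <<'E'
s=open("m.py").read()
s=s.replace('''    pan=ml''','''    for x in(-.01,0,.01):
        ya=-np.sqrt(.056**2-x*x);u,v=np.round(P(x-.001,ya,.064)).astype(int);p=g[v-12:v+13,u-1:u+2].mean(1)
        h=np.clip(np.median(p)-p-20,0,None);j=np.arange(25);print("arc pan",(sc(u,v-12+(h*j).sum()/h.sum(),.064)[1]-ya-ptr[:,1].mean()).round(4),"d",h.max().round())
    pan=ml''')
open("m.py","w").write(s)
E
python3 - <<'E'
from m import *
to(0,-.058,.06)
import pickle;pickle.dump(robot.camera_model("wrist"),open("v5.pkl","wb"))
measure("v5")
i=cv2.imread("pics/v5.png");cv2.imwrite("pics/v5c.png",cv2.resize(i[20:220,130:390],(780,600),interpolation=cv2.INTER_CUBIC))
E
```

```text
17.6 tcp [ 0.6482 -0.1185  0.1883] F [-0.89 -1.04 -0.15] shift [0.0752 0.0002 0.1284] turn [-0.0021 -0.0012  0.0006]
depth 7.0
depth 50.0
ring [-0.0011  0.0007] dia 0.0336
ring [-0.001   0.0008] dia 0.0357
ptr [[-0.0628, -0.004], [0.0625, -0.0042]] lines [[-0.0541, -0.0163], [0.0526, 0.0002]]
arc pan 0.007 d 56.0
arc pan 0.0074 d 59.0
arc pan 0.0069 d 62.0
PAN -0.004 W 0.0049 REL 0.0088
```

View pics/v5c.png

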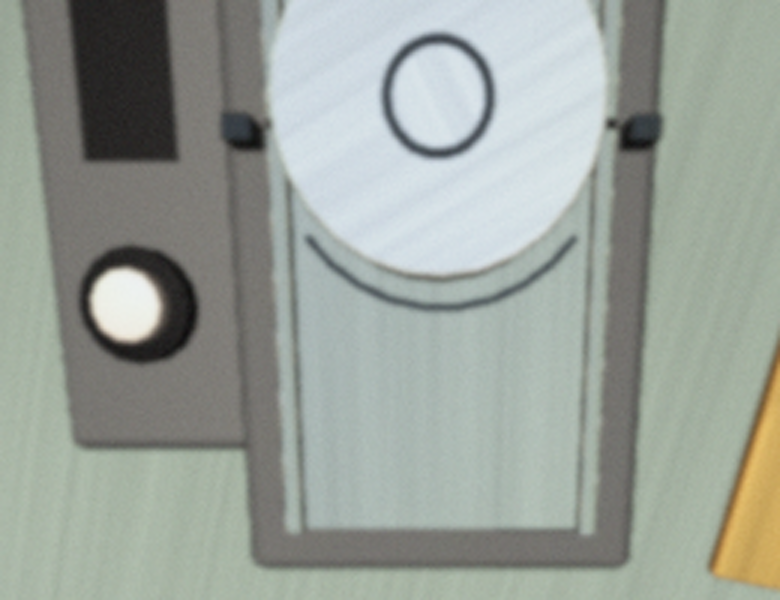

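Run:
```python
from m import *
import pickle
M=pickle.load(open("v5.pkl","rb"))
g=cv2.imread("pics/v5.png")
o,blob,sc,P=wm("pics/v5.png",M);G=o["g"]
print("exp ptr",P(-.066,0,.071),P(.066,0,.071),"line",P(-.053,0,.072),P(.053,0,.072),"arc",P(0,-.056,.064))
for u in(207,209,340,345,347):print(u,[tuple(int(q) for q in g[v,u]) for v in range(54,74)][::1] if u in(207,345) else G[54:74,u].astype(int))
print("cols 216-222");print(G[54:72,215:223].astype(int));print("cols 330-338");print(G[54:72,330:338].astype(int))
print("arc",G[108:130,276].astype(int))
for v in(121,121.5,122,122.5):print(v,sc(276.5,v,.064))
```

```text
exp ptr [207.89422401  61.38818093] [345.79717968  61.35797215] line [221.27829117  61.17676522] [332.39689778  61.15228991] arc [276.74902124 122.39875905]
207 [(103, 108, 110), (100, 104, 107), (94, 97, 100), (83, 84, 86), (70, 67, 64), (69, 62, 58), (68, 60, 55), (70, 63, 57), (69, 66, 59), (69, 63, 57), (67, 61, 56), (63, 58, 51), (41, 41, 39), (38, 39, 39), (46, 50, 51), (68, 72, 72), (84, 87, 89), (98, 101, 102), (99, 101, 103), (98, 102, 103)]
209 [118 112 107  87  68  63  62  61  62  61  57  52  40  30  29  49  85 103
 113 115]
340 [111 114 109 106  88  67  53  40  41  42  43  45  31  23  20  44  76  98
 110 113]
345 [(106, 108, 111), (107, 112, 111), (102, 108, 107), (87, 90, 92), (78, 75, 71), (68, 66, 59), (66, 61, 55), (67, 65, 58), (68, 66, 58), (67, 66, 58), (66, 63, 58), (62, 58, 55), (46, 44, 39), (23, 23, 25), (31, 32, 34), (48, 52, 53), (78, 80, 80), (93, 97, 100), (99, 102, 104), (98, 101, 101)]
347 [ 92  96  93  82  72  68  61  61  62  58  60  56  47  44  57  76  90  98
 101  99]
cols 216-222
[[118 120 127 146 171 195 209 216]
 [118 116 123 142 163 195 211 217]
 [
[... 721 characters left out ...]
 170 155 146 126 115 111]
 [208 183 139 118 109 107 108 104]
 [205 165 113  76  74  83  96  99]
 [201 161 101  58  58  80  88  78]
 [198 158 113  90  84  86  77  58]
 [196 167 141 136 129 113  85  50]
 [190 168 161 160 158 128  88  48]
 [183 168 168 169 161 135  88  48]
 [182 168 170 168 159 128  86  42]
 [175 170 170 166 152 121  82  44]
 [174 171 170 162 148 118  77  45]
 [173 169 171 166 146 119  83  57]
 [167 171 170 164 145 120  97  80]
 [167 172 168 164 147 123 109 104]]
arc [218 216 208 180 133 123 152 170 175 175 176 174 159 117  96 123 157 172
 175 178 176 175]
121 [-0.00025862 -0.05461505]
121.5 [-0.00025823 -0.05510971]
122 [-0.00025784 -0.05560483]
122.5 [-0.00025745 -0.05610042]
```

Call:
arm_command --moves '[[[0.016, -0.022, 0], [0, 0, -0.14], 0], [[0.031, -0.045, 0], [0, 0, -0.28], 0], [[0.047, -0.067, 0], [0, 0, -0.42], 0], [[0.062, -0.09, 0], [0, 0, -0.56], 0], [[0.077, -0.112, 0], [0, 0, -0.7], 0]]'

```text
time: 18.15
tool_pos: [0.5197, -0.0719, 0.1893]
tool_rot: [-3.141, -0.001, 2.53]
contact_force: [0.0, 0.3, 1.0]
opening: 0.0004
grip_force: 0.0
```

Call:
arm_command --moves '[[[0, 0, 0], [0, 0, -0.14], 0], [[0, 0, 0.02], [0, 0, -0.28], 0], [[0, 0, 0.04], [0, 0, -0.42], 0], [[0, 0, 0.06], [0, 0, -0.56], 0], [[0, 0, 0.07], [0, 0, -0.7], 0]]'

```text
time: 18.65
tool_pos: [0.5199, -0.072, 0.1178]
tool_rot: [3.141, -0.003, -3.053]
contact_force: [-0.2, 0.4, 0.4]
opening: 0.0008
grip_force: 0.0
```

```bash
cat >> h.py <<'E'
def to2(sx,sy,z):
    global YAW
    st=robot.observe();Rt=Ro.from_euler("xyz",st["tool_rot"]);w=np.append(O+R2()@[sx,sy],z)
    G=Ro.from_euler("xyz",[np.pi,0,YAW+np.pi])
    print(st["time"],"tcp",st["tool_pos"].round(4),"shift",Rt.inv().apply(w-st["tool_pos"]).round(4),"turn",(Rt.inv()*G).as_rotvec().round(4))
E
python3 - <<'E'
from h import *
to2(-.112,-.055,.05)
M=robot.camera_model("wrist");i=robot.read_camera("wrist");cv2.imwrite("pics/bt.png",i[:,:,::-1])
p=pix(M,np.append(O+R2()@[-.112,-.055],.056));print(p)
m=cv2.inRange(i,(200,190,180),(255,255,255))
n,l,s,c=cv2.connectedComponentsWithStats(m)
for k in range(1,n):
    if s[k,4]>60:
        X=ray(M,*c[k],.056);print(s[k],c[k],X,(R2().T@(X[:2]-O)).round(4))
S=robot.camera_model("side");i=robot.read_camera("side");print(pix(S,np.append(O+R2()@[-.112,-.055],.056)))
E
```

```text
18.65 tcp [ 0.5199 -0.072   0.1178] shift [-0.0004  0.0013  0.0678] turn [ 0.0012 -0.0026 -0.1647]
[277.08594009 212.38379487]
[264 198  27  26 540] [277.         210.91481481] [ 0.51860117 -0.07084181  0.056     ] [-0.1134 -0.0548]
[ 387  309   35   34 1009] [403.4271556 326.567889 ] [0.6304537  0.06915395 0.056     ] [0.03   0.0527]
[249.81894965 230.46127779]
```

Call:
arm_command --moves '[[[0, 0.001, 0.02], [0, 0, -0.1], 0], [[0, 0.001, 0.04], [0, 0, -0.165], 0], [[0, 0.001, 0.06], [0, 0, -0.165], 0], [[0, 0.001, 0.075], [0, 0, -0.165], 0], [[0, 0.001, 0.082], [0, 0, -0.165], 0]]'

```text
time: 19.25
tool_pos: [0.5206, -0.0714, 0.037]
tool_rot: [3.141, -0.001, -2.898]
contact_force: [0.4, -0.9, -0.8]
opening: 0.0005
grip_force: 0.0
```

Call:
arm_command --moves '[[[0, 0, 0.001], [0, 0, 0], 0], [[0, 0, 0.002], [0, 0, 0], 0], [[0, 0, 0.003], [0, 0, 0], 0], [[0, 0, 0.004], [0, 0, 0], 0], [[0, 0, 0.005], [0, 0, 0], 0]]'

```text
time: 19.75
tool_pos: [0.5212, -0.0717, 0.0331]
tool_rot: [-3.141, 0.001, -2.895]
contact_force: [-0.6, 0.2, 0.8]
opening: 0.0002
grip_force: 0.0
```

Call:
arm_command --moves '[[[0, 0, 0.001], [0, 0, 0], 0], [[0, 0, 0.002], [0, 0, 0], 0], [[0, 0, 0.003], [0, 0, 0], 0], [[0, 0, 0.004], [0, 0, 0], 0], [[0, 0, 0.004], [0, 0, 0], 0]]'

```text
time: 20.25
tool_pos: [0.5208, -0.0716, 0.0285]
tool_rot: [3.142, -0.0, -2.894]
contact_force: [-1.0, 0.2, -0.3]
opening: 0.0001
grip_force: 0.0
```

Call:
arm_command --moves '[[[0, 0, 0.001], [0, 0, 0], 0], [[0, 0, 0.002], [0, 0, 0], 0], [[0, 0, 0.003], [0, 0, 0], 0], [[0, 0, 0.004], [0, 0, 0], 0], [[0, 0, 0.004], [0, 0, 0], 0]]'

```text
time: 20.75
tool_pos: [0.5208, -0.0716, 0.0245]
tool_rot: [3.142, -0.0, -2.894]
contact_force: [1.0, 0.5, 0.6]
opening: 0.0001
grip_force: 0.0
```

Call:
arm_command --moves '[[[0, 0, 0.001], [0, 0, 0], 0], [[0, 0, 0.002], [0, 0, 0], 0], [[0, 0, 0.002], [0, 0, 0], 0], [[0, 0, 0.003], [0, 0, 0], 0], [[0, 0, 0.003], [0, 0, 0], 0]]'

```text
time: 21.25
tool_pos: [0.5208, -0.0716, 0.0216]
tool_rot: [-3.142, -0.0, -2.894]
contact_force: [-0.2, 0.2, 0.6]
opening: 0.0005
grip_force: 0.0
```

Call:
arm_command --moves '[[[0, 0, 0.001], [0, 0, 0], 0], [[0, 0, 0.002], [0, 0, 0], 0], [[0, 0, 0.003], [0, 0, 0], 0], [[0, 0, 0.003], [0, 0, 0], 0], [[0, 0, 0.003], [0, 0, 0], 0]]'

```text
time: 21.75
tool_pos: [0.521, -0.0716, 0.0188]
tool_rot: [-3.141, 0.0, -2.894]
contact_force: [-1.3, 0.2, 2.2]
opening: 0.0006
grip_force: 1.1
```

Run:
```python
from h import *
to2(-.112,-.055,.02)
S=robot.camera_model("side");C=robot.camera_model("scene")
for n in("side","scene"):
    M=robot.camera_model(n);i=robot.read_camera(n)[:,:,::-1];cv2.imwrite("pics/q_%s.png"%n,i)
    i0=cv2.imread("pics/%s.png"%("b" if n=="side" else "a"))
    p=pix(M,np.append(O+R2()@[-.112,-.055],.056));u,v=np.round(p).astype(int);print(n,p)
    print(cv2.cvtColor(i,6)[v-10:v+10:1,u-10:u+11:1]);
```

```text
21.75 tcp [ 0.521  -0.0716  0.0188] shift [ 0.0007  0.0012 -0.0012] turn [-0.0002  0.0002 -0.0059]
side [249.81894965 230.46127779]
[[67 53 39 32 34 36 34 33 34 34 35 36 34 36 34 34 32 36 35 33 36]
 [67 58 39 31 31 34 33 34 35 35 34 35 33 35 33 35 34 34 32 34 32]
 [67 64 47 33 29 34 33 35 33 32 35 35 34 34 37 34 33 36 36 35 35]
 [66 66 50 35 33 33 33 35 34 36 37 33 38 36 34 34 35 34 34 34 34]
 [65 65 54 34 35 35 33 33 36 34 33 34 35 36 31 32 33 35 34 31 32]
 [66 65 54 38 33 35 33 34 35 34 34 33 35 33 35 33 34 36 35 36 35]
 [63 51 42 38 34 34 34 34 33 35 34 35 35 36 33 34 36 36 33 35 34]
 [52 39 37 33 34 35 35 34 36 36 34 33 35 35 35 35 35 33 35 33 34]
 [45 35 36 35 35 35 35 35 36 35 35 35 35 34 34 33 33 35 33 32 33]
 [43 34 34 37 34 36 36 32 33 34 35 35 34 34 34 36 33 35 36 31 35]
 [43 33 34 33 36 38 41 36 35 35 35 35 34 36 34 37 33 34 36 34 35]
 [45 35 36 37 43 55 54 42 38 33 34 34 35 33 34 35 36 35 34 34 35]
 [50 37 35 37 45 58 52 40 31 35 34 40 39 37 32 35 34 36 34 33 35]
 [58 40 35 34 39 42 38 35 37 36 38 50 48 39 34 35 34 31 33 33 32]
 [63 40 36 34 36 36 35 37 36 36 38 49 41 38 
[... 1467 characters left out ...]
2  28  51  86  86  77  71  64  66  67  66  71 101  73  34  22
   36  76  87]
 [ 45  34  27  25  54 115 136 116  92  76  73  73  80 116 124  83  38  24
   30  63  83]
 [ 45  35  27  20  41  87 131 158 150 132 122 120 116 124 104  68  37  23
   29  61  83]
 [ 66  52  32  24  27  55  89 121 138 147 140 132 108  95  79  52  29  22
   24  60  84]
 [ 77  61  35  23  24  37  64  84  94 101 100  95  87  77  60  35  25  21
   23  60  82]
 [ 75  68  35  20  24  25  34  52  67  73  78  68  57  45  32  26  20  16
   24  61  85]
 [ 76  81  48  19  17  23  23  28  35  35  39  33  30  26  21  21  14  10
   33  76  88]
 [ 72  81  61  30  14  16  20  25  25  24  24  24  23  24  18  15  13  22
   58  82  89]]
```

Call:
arm_command --moves '[[[0, 0, 0.001], [0, 0, 0], 0], [[0, 0, 0.002], [0, 0, 0], 0], [[0, 0, 0.003], [0, 0, 0], 0], [[0, 0, 0.004], [0, 0, 0], 0], [[0, 0, 0.004], [0, 0, 0], 0]]'

```text
time: 22.35
tool_pos: [0.521, -0.0716, 0.0147]
tool_rot: [-3.141, 0.0, -2.894]
contact_force: [0.4, -0.5, 4.2]
opening: 0.0003
grip_force: 2.3
```

Call:
arm_command --moves '[[[0, 0, 0.001], [0, 0, 0], 0], [[0, 0, 0.0015], [0, 0, 0], 0], [[0, 0, 0.002], [0, 0, 0], 0], [[0, 0, 0.002], [0, 0, 0], 0], [[0, 0, 0.002], [0, 0, 0], 0]]'

```text
time: 22.85
tool_pos: [0.5211, -0.0717, 0.0142]
tool_rot: [-3.141, 0.001, -2.894]
contact_force: [-3.7, 1.0, 17.1]
opening: 0.0006
grip_force: 8.8
```

Call:
arm_command --moves '[[[0, 0, 0], [0, 0, 0], 0], [[0, 0, -0.003], [0, 0, 0], 0], [[0, 0, -0.01], [0, 0, 0], 0], [[0, 0, -0.03], [0, 0, 0], 0], [[0, 0, -0.07], [0, 0, 0], 0]]'

```text
time: 23.35
tool_pos: [0.5185, -0.071, 0.0808]
tool_rot: [3.138, -0.006, -2.895]
contact_force: [0.4, 0.2, -0.3]
opening: 0.0005
grip_force: 0.0
```

Call:
arm_command --moves '[[[0, 0, -0.045], [0, 0, 0], 0], [[0, 0, -0.09], [0, 0, 0], 0], [[0.04, 0, -0.1], [0, 0, 0], 0], [[0.05, 0, -0.1], [0, 0, 0], 0], [[0.05, 0, -0.1], [0, 0, 0], 0]]'

```text
time: 23.85
tool_pos: [0.4712, -0.0839, 0.1826]
tool_rot: [3.141, -0.001, -2.896]
contact_force: [-0.5, 0.6, -0.0]
opening: 0.0005
grip_force: 0.0
```

Run:
```python
from m import *
sidering()
for n,f in(("side","b"),("scene","a")):
    M=robot.camera_model(n);i=robot.read_camera(n);g=cv2.cvtColor(i,7)
    # button + pan arc at x=0
    m=cv2.inRange(i,(150,140,130),(255,255,255));p=pix(M,np.append(O+R2()@[-.112,-.055],.056));u,v=np.round(p).astype(int)
    k=np.argwhere(m[v-12:v+13,u-12:u+13]).mean(0)-12;print(n,"button dv,du",k)
    Y=np.arange(-.075,-.046,.0005)
    pr=[]
    for y in Y:
        q=[pix(M,np.append(O+R2()@[x,-np.sqrt(y*y-x*x)],.064)) for x in np.linspace(-.015,.015,9)]
        pr.append(cv2.remap(g.astype(np.float32),np.float32([q]).reshape(1,-1,2),None,1).mean())
    pr=np.array(pr);h=np.clip(np.median(pr)-pr,0,None);h[abs(Y+.056)>.008]=0
    print("pan by arc",((h*Y).sum()/h.sum()+.056).round(4),h.max())
print(robot.observe()["tool_pos"],robot.observe()["contact_force"])
```

```text
side ring [-0.0002  0.0013] 30 43
side ring [-0.0004  0.0012] 46 61
scene ring [-0.0013 -0.0002] 33 43
scene ring [-0.0012 -0.0006] 47 60
side button dv,du [ 0.93589744 -0.14102564]
pan by arc 0.0013 31.98941
scene button dv,du [ 0.81967213 -0.40983607]
pan by arc 0.0001 36.61708
[ 0.47280884 -0.08361842  0.18174055] [ 0.68796758  0.45932241 -0.12696343]
```

Weight at about +0.4 mm and pan at about +0.5 mm, button back up, robot clear of everything.

```bash
python3 -c "from cell import robot;print(robot.hand_in())"
```

```text
the job is handed in; nothing more can be done
None
```

I handed the job in: the weight sits within about 1 mm of midway between the arcs, the pan is within about 1 mm of its pointers, and I pressed the zero button to its stop and released it. No contact reading went over about 6 N on the weight or 17 N on the button, and the run took about 24 s of the 61 s allowed.

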